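Roll the form tray home and set its foot brake

ROBOT

A 7-joint arm with a two-finger parallel gripper is mounted at the origin on the work surface. World frame = base frame: x ahead of the robot, y to its left, z up, the work surface at z = 0. Lengths are in mm, angles in rad, forces in N, time in s.
With the tool pointing down it reaches from about 400 to 875 mm from the base axis. Payload 6.5 kg.
Tool frame: the origin (TCP) lies at the very end of the fingers, on their centre line; the grasp point (between the pads) lies 19 mm behind it; y points along the fingers, x is the direction in which the jaws open and shut, and the axes are right-handed (so a half turn about y gives the same grasp; the last joint's range is limited). The gripper opens to 85 mm and grips with 20 to 120 N. Pads are 22 mm wide; open, the fingers measure 114 mm over their backs; the gripper's body (76 mm by 85 mm) begins 54 mm behind the grasp point. The pads swing forward as they close: fully open they stand 13 mm farther back than shut.
Start: joints at [-1.253, 0.536, -0.004, 1.538, 0.003, 1.067, -0.071], TCP at [243.385, 602.705, 231.29] pointing down, gripper open.
Joint ranges: [-2.7, 2.7], [-0.37, 2.16], [-1.27, 1.26], [0.24, 2.4], [-1.31, 4.45], [0.19, 1.91], [-2.76, 2.76]. Speed limits (rad/s): [2.39, 2.39, 3.14, 3.14, 3.14, 3.14, 3.14].

INTERFACE

Orientations are given as a rotation vector (axis times angle).
In Python, from bench import * gives the robot as it stands.
- The arm moves only by the shell command python3 -m jog 'ROWS' [FORCE]. ROWS is JSON, a list of rows, each a list of 7 numbers: the opening, from 0 (shut) to 1 (fully open), then the shift along the tool's x, y, z in cm, then the turn, a rotation vector about the tool's x, y, z in rad. In form: [[gripper, tx, ty, tz, rx, ry, rz], ...]. A call has 1 to 12 rows; each row is the pose to reach, as a shift and turn from the pose measured when the call began, along the tool's axes at that moment; what a row does not reach only later rows make up. A row lasts 1/12 s, in which the tool goes at most 41.7 mm and 7.16 degrees, less where a joint would pass 70% of its speed; a pose out of reach is approached as far as the arm can. A call with a gripper value outside its range is refused whole. The fingers move at their own pace and stop on an object; FORCE is the grip in N (left out, the last holds). Time passes only in rows, so rows that repeat a pose let the fingers close. It gives the time, the measured TCP pose, the force and the opening at its end, in the units of the state.
- get_obs(): the state, without advancing time (a new reading comes with each control period).
- capture(name): name is "scene" or "top" or "wrist"; returns the picture (384x512x3 uint8, blue, green, red); there is no depth.
- calibration(name): a dict with "vertical_fov" (degrees; the focal length in pixels is half the picture's height over the tangent of half this angle, whatever the lens; pixels are square), "cx", "cy" (the principal point, pixels), "k1" (the pictures are not rectified: a ray, as slopes to the right and down, at radius r is drawn at 1 + k1 r^2 times it, then the intrinsics apply), "world_to_cam" (4x4, takes a point from world to camera coordinates). Camera axes: x right, y up, looking along -z (the intrinsics and any distortion apply to the point x, -y, -z); pixel columns grow to the right and rows downward; lengths in mm; the calibration is good to about 2 mm. A picture is of the moment at which its call begins: read the wrist's pose just before it. calibration takes no time and is no camera call; for the wrist camera it gives the pose at the moment of the call.
- finish_job(): hands the job in, once; it reports no verdict.
The state is a dict: "t": time; "qpos": joint angles; "joint_velocities": joint speeds; "joint_efforts": joint torques, N m; "tcp_pos": TCP position; "tcp_rot": TCP orientation; "ft_force": force on the tool from outside, world axes, zero at the start; "ft_torque": the same for the moment, N m; "gripper_width": opening from 0.0 (shut) to 1.0 (fully open).
Only numpy, scipy, OpenCV 4.12 (cv2) and the standard library are available. Lean on these libraries where they do the work, as an engineer would, in place of code of your own. Each camera call takes 0.05 s, during which the arm holds its last target. There are 200 camera calls.

TASK

The rolling tray of forms is braked partway along its desk track. Flick its red-ended brake pedal up to release it, roll the tray gently along the track all the way to the buffer at the green brake pad, then press the pedal down just firmly enough that the brake bites and holds on the green pad, without crushing the pad, and let go. Leave the mug, stapler and pencil alone.

Things in the scene. Friction and masses are not known exactly. Their poses are not given: they have to be found in the camera images.
- track: Fixed aluminium desk track, 230 mm deep (x) by 480 mm long (y), 8 mm base plate. Origin: middle of its underside on the desk. Its +y axis is the direction in which the tray rolls home; its -x side faces the robot. Grey end buffers stand at both ends, 78 mm high.
- tray (a joint): Roll of the tray along the track's +y in m: 0 is the far end at the track's -y, 0.200 is home, against the buffer at the +y end. Rolls with about 1.5 N of drag when the brake is off. It starts between 0 and 0.08.
- tray_middle (a point): Middle of the rolling tray: open grey plastic tray 160 mm (track x) by 225 mm (track y), sides from 45 to 95 mm above the desk, with a yellow-topped stack of forms in it (all 0.9 kg). This point is 70 mm above the desk, at the tray's centre.
- pedal_hinge (a point): Middle of the pedal's hinge pin on the side of the tray that faces the robot, 85 mm above the desk; moves with the tray. The hinge line is along the track's y.
- pedal (a joint): Angle of the brake pedal in rad, growing as it goes down: 0 is fully up (released, arm 0.30 rad above level), 0.30 is level, 0.80 its lower stop. The hinge is stiff (0.6 N m of friction, so about 7 N at the red bar moves it) and the pedal stays where it is left. Flicked up means below 0.12.
- pedal_bar (a point): Centre of the red round bar at the pedal's end: 20 mm diameter, 26 mm long along the track's y, flat ends, 90 mm from the hinge pin. A 14 mm wide, 8 mm thick steel arm joins it to the hinge; below the bar is free desk. It can be pinched by its two ends from above, and pressed from above. A rubber foot under the arm, 32 mm from the hinge, presses on the brake pads.
- start_brake: Grey holder, 30 by 120 mm, of the black brake pad at the start part of the track, 92 mm from the track's middle line on the robot's side. Origin: underside of the holder. The foot presses this pad at the start.
- home_brake: Grey holder, 30 by 60 mm, of the springy green brake pad at the home end. Origin: underside of the holder. The foot must be left bearing on the pad with more than 10 N; more than 36 N at the foot crushes the pad. Pressing the red bar straight down with 12 to 16 N (about 7 N of it hinge friction) does it right; about 18 N there crushes it.
- mug: Bystander: blue mug, 80 mm wide, 92 mm high, origin at its underside. Leave where it is.
- stapler: Bystander: black stapler, 130 x 34 x 51 mm, origin at its underside. Leave where it is.
- pencil: Bystander: orange pencil, 166 mm long, 8 mm thick, lying on the desk between robot and track, origin at its underside. Leave where it is.
- home_pad (a point): Nominal middle of the green pad's top, 68 mm above the desk. The real top is up to 4 mm higher or lower (not reported), so the foot meets it at a pedal angle anywhere from about 0.26 to 0.53 rad: the bite must be felt. From there the resistance at the red bar rises quickly, by about 1.5 N per mm.

How it is judged (in metres and radians):
On the way, in this order (a step that is already met when the one before it is completed fails the run):
1. the pedal is flicked up (below 0.12 rad) (value of joint pedal below 0.12 rad), for 0.1 s.
2. the tray is rolled home, within 5 mm of the buffer, with the pedal still up (below 0.2 rad) (value of joint tray above 0.195 m and value of joint pedal below 0.2 rad), for 0.1 s.
At the end, for the whole second after the job is handed in: The tray stands within 5 mm of the home buffer, at rest, and the brake foot is left bearing on the green pad with more than 10 N (value of joint tray above 0.195 m and contact force between home_brake and anything else above 10 N and velocity of joint tray between -0.01 and 0.01 m/s and velocity of joint pedal between -0.05 and 0.05 rad/s); the robot touches nothing.
It fails at once if the green pad is crushed: more than 36 N on it (contact force between home_brake and anything else above 36 N).
It fails at once if the tray is dragged more than 15 mm from its start with the start brake still on (more than 5 N on the black pad) (contact force between start_brake and anything else above 5 N and distance of tray_middle from where it was at the start of the episode above 0.015 m).
It fails at once if the tray is rolled faster than 0.35 m/s (velocity of joint tray above 0.35 m/s).
It fails at once if a bystander is moved more than 20 mm (distance of any of mug, stapler, pencil from where it was at the start of the episode above 0.02 m).
It also fails if it takes over 48 s, if anything falls off the work surface, if the arm or the gripper's body presses on something with over 40 N, if the wrist force passes 120 N, or if a joint passes its speed limit or range.

## Working session

There is one attempt and no reset: what is moved stays moved. The work goes in short steps, Python scripts to look and compute and a shell command to move; the robot and the scene stay as the last step left them, time stands still between calls to the robot, and variables do not carry over. Pictures are saved under pics/ and viewed, about 8 in all and at most 12, crops included, and the job is handed in when it is done.

```bash
mkdir -p pics
cat > h.py <<'E'
from bench import *
import numpy as np, cv2
from scipy.spatial.transform import Rotation as R
def ray(c,u,v):
    f=192/np.tan(np.radians(c["vertical_fov"])/2)
    K=np.array([[f,0,c["cx"]],[0,f,c["cy"]],[0,0,1.]])
    x,y=cv2.undistortPoints(np.array([[[u,v]]],float),K,np.array([c["k1"],0,0,0.]))[0,0]
    M=np.linalg.inv(np.array(c["world_to_cam"])); d=M[:3,:3]@np.array([x,-y,-1]); return M[:3,3],d/np.linalg.norm(d)
def onz(c,u,v,z):
    o,d=ray(c,u,v); return o+d*(z-o[2])/d[2]
def proj(c,p):
    q=np.array(c["world_to_cam"])@np.append(p,1); x,y=q[0]/-q[2],-q[1]/-q[2]; f=192/np.tan(np.radians(c["vertical_fov"])/2)
    s=1+c["k1"]*(x*x+y*y); return f*x*s+c["cx"],f*y*s+c["cy"]
def totool(p):
    s=get_obs(); return R.from_rotvec(s["tcp_rot"]).inv().apply(np.array(p)-s["tcp_pos"])/10
def blobs(im,lo,hi,n=3):
    m=cv2.inRange(cv2.cvtColor(im,cv2.COLOR_BGR2HSV),lo,hi)
    N,_,st,ce=cv2.connectedComponentsWithStats(m); i=np.argsort(-st[1:,4])[:n]+1
    return [(st[k].tolist(),ce[k].round(1).tolist()) for k in i]
E
python3 - <<'E'
from h import *
s=get_obs(); print(s["tcp_pos"],R.from_rotvec(s["tcp_rot"]).as_matrix().round(3),s["ft_force"])
a=capture("scene");b=capture("top")
cv2.imwrite("pics/a.png",a);cv2.imwrite("pics/b.png",b)
for n,im in(("scene",a),("top",b)):
    c=calibration(n);print(n,np.linalg.inv(np.array(c["world_to_cam"]))[:3,3].round())
    for k,lo,hi in(("red",(0,150,90),(6,255,255)),("green",(45,90,50),(85,255,255)),("yel",(22,80,120),(35,255,255)),("orange",(8,150,120),(20,255,255))):
        print(k,blobs(im,lo,hi,2))
E
```

```text
[243.1479391  602.11778365 230.37515031] [[ 0.374 -0.001 -0.927]
 [ 0.927 -0.002  0.374]
 [-0.002 -1.    -0.   ]] [-0.32618906  0.13446111  0.37386858]
scene [1555. -209.  937.]
red [([232, 190, 7, 3, 17], [234.9, 190.8])]
green [([270, 199, 17, 5, 66], [278.5, 201.0])]
yel [([206, 209, 73, 35, 1962], [240.8, 226.0])]
orange [([213, 183, 11, 20, 27], [218.0, 192.9])]
top [ 439.   -7. 1395.]
red [([270, 212, 7, 4, 25], [272.9, 213.4])]
green [([222, 187, 18, 8, 112], [230.2, 190.8])]
yel [([242, 126, 72, 54, 3416], [277.8, 152.8])]
orange [([285, 225, 1, 2, 2], [285.0, 225.5]), ([286, 231, 1, 2, 2], [286.0, 231.5])]
```

View pics/a.png

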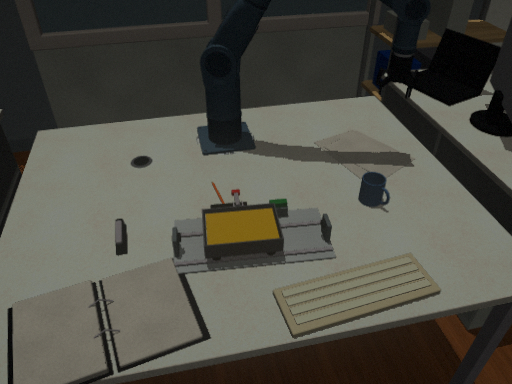

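View pics/b.png

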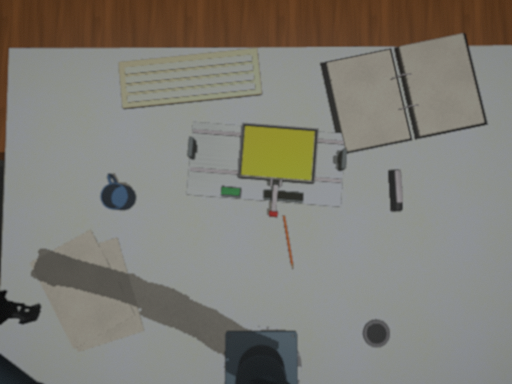

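The scene view shows the tray on its track, with the red bar at (235,191) and the green pad at (278,201). The top view puts the bar at (273,213), the green pad at (230,191) and the tray centre at (278,153). The pencil starts near (284,216), close beside the bar. Rolling home runs left in the top picture.

Run:
```python
from h import *
ct,cs=calibration("top"),calibration("scene")
def tri(pt,ps):
    o1,d1=ray(ct,*pt);o2,d2=ray(cs,*ps)
    A=np.stack([d1,-d2],1);t=np.linalg.lstsq(A,o2-o1,rcond=None)[0]
    p,q=o1+d1*t[0],o2+d2*t[1];return ((p+q)/2).round(1),np.linalg.norm(p-q).round(1)
im=cv2.imread("pics/b.png")
m=cv2.inRange(cv2.cvtColor(im,cv2.COLOR_BGR2HSV),(22,80,120),(35,255,255))
r=cv2.minAreaRect(max(cv2.findContours(m,0,2)[0],key=cv2.contourArea));print(r)
P=np.array([onz(ct,*q,85) for q in cv2.boxPoints(r)]);c=P.mean(0);print("tray corners",P.round(),"mid",c.round(1))
e=[P[1]-P[0],P[2]-P[1]];L=max(e,key=np.linalg.norm);L=L*np.sign(L[1]);print("sizes",[np.linalg.norm(k).round() for k in e],"yaw",np.arctan2(-L[0],L[1]))
print("bar",tri((272.9,213.4),(234.9,190.8)),"bar z=70",onz(ct,272.9,213.4,70).round(1))
print("green z68",onz(ct,230.2,190.8,68).round(1),tri((230.2,190.8),(278.5,201)))
print("buffer L/R",onz(ct,192,148,78).round(),onz(ct,341,159,78).round())
print("pencil",onz(ct,284,216,4).round(),onz(ct,293,268,4).round(),"mug",onz(ct,119,195,60).round())
```

```text
((277.8338623046875, 152.8267059326172), (69.9764404296875, 49.043312072753906), 4.5739216804504395)
tray corners [[ 579.   56.   85.]
 [ 724.   44.   85.]
 [ 707. -162.   85.]
 [ 562. -149.   85.]] mid [642.8 -52.9  85. ]
sizes [np.float64(146.0), np.float64(207.0)] yaw -0.08470089902865544
bar (array([464.2, -38.8,  76.2]), np.float64(2.0)) bar z=70 [464.5 -38.   70. ]
green z68 [532.   88.5  68. ] (array([532.4,  89.6,  64.6]), np.float64(1.8))
buffer L/R [659. 201.  78.] [ 625. -240.   78.]
pencil [458. -74.   4.] [ 298. -100.    4.] mug [521. 421.  60.]
```

Run:
```python
from h import *
print(totool([430,280,200]),totool([464,-38,180]))
```

```text
[-22.87874008   3.08804358 -29.38506573] [-51.09084121   5.13387858 -44.44135706]
```

```bash
python3 -m jog '[[1,-2.5,0.3,-3.2,0,-0.04,0],[1,-5,0.6,-6.4,0,-0.08,0],[1,-7.5,1,-9.6,0,-0.12,0],[1,-10,1.3,-12.8,0,-0.16,0],[1,-12.5,1.6,-16,0,-0.2,0],[1,-15,2,-19.2,0,-0.24,0],[1,-17.5,2.3,-22.4,0,-0.28,0],[1,-20,2.7,-25.8,0,-0.3,0],[1,-23,3,-29.4,0,-0.3,0],[1,-25.7,3.1,-31,0,-0.3,0],[1,-28.5,3.3,-32.4,0,-0.3,0],[1,-31,3.5,-33.6,0,-0.3,0]]'
python3 - <<'E'
from h import *
s=get_obs();print(R.from_rotvec(s["tcp_rot"]).as_matrix().round(3),s["qpos"])
print(totool([464.5,-38,150]))
E
```

```text
t: 1.1
tcp_pos: [438.9, 186.0, 195.7]
tcp_rot: [-1.25, -1.144, 1.148]
ft_force: [0.5, -0.4, 0.4]
gripper_width: 1.004
[[ 0.086 -0.001 -0.996]
 [ 0.996 -0.002  0.086]
 [-0.002 -1.     0.001]] [-0.54237595  0.29143463  0.05430317  2.01981851 -0.01891434  0.83270502
  1.00712546]
[-22.08633516   4.61775558  -4.47998821]
```

```bash
python3 -m jog '[[1,-3,0.5,-0.7,0,0,0],[1,-6,1,-1.3,0,0,0],[1,-9,1.6,-2,0,0,0],[1,-12,2.2,-2.6,0,0,0],[1,-15,2.9,-3.2,0,0,0],[1,-18,3.7,-3.8,0,0,0],[1,-20.5,4.3,-4.3,0,0,0],[1,-22,4.6,-4.5,0,0,0],[1,-22.1,4.6,-4.5,0,0,0],[1,-22.1,4.6,-4.5,0,0,0]]'
python3 - <<'E'
from h import *
s=get_obs();c=calibration("wrist");im=capture("wrist");cv2.imwrite("pics/w1.png",im)
print(s["tcp_pos"],np.linalg.inv(np.array(c["world_to_cam"]))[:3,3].round())
for b in blobs(im,(0,130,70),(7,255,255),3): print(b,onz(c,*b[1],73).round(1), onz(c,*b[1],80).round(1))
print(proj(c,[464.5,-38,73]))
E
```

```text
t: 1.93
tcp_pos: [464.3, -38.8, 149.9]
tcp_rot: [-1.25, -1.142, 1.147]
ft_force: [0.1, 0.7, -0.1]
gripper_width: 1.001
[464.28434532 -38.83362201 149.87927512] [391. -32. 294.]
([241, 189, 31, 22, 615], [255.7, 199.6]) [462.3 -37.6  73. ] [460.  -37.4  80. ]
(np.float64(255.49101591298196), np.float64(202.04362061034954))
```

View pics/w1.png

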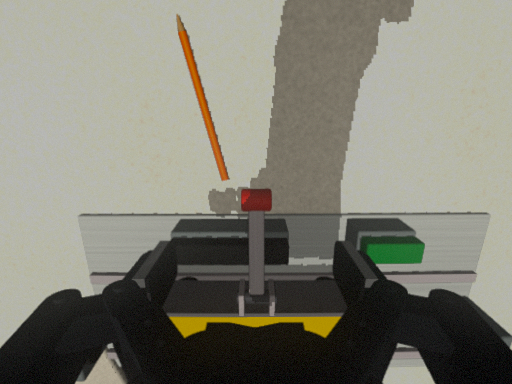

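The wrist view shows the bar at (256,200), centred between the open fingers, with the pencil clear to its upper left and the green pad at (392,250). I'll go down and pinch the bar.

```bash
python3 -m jog '[[1,0.1,2.5,0.1,0,0,0],[1,0.1,5,0.1,0,0,0],[1,0.1,7.5,0.1,0,0,0],[1,0.1,9.8,0.1,0,0,0],[1,0.1,9.8,0.1,0,0,0],[0.2,0.1,9.8,0.1,0,0,0],[0.2,0.1,9.8,0.1,0,0,0],[0.2,0.1,9.8,0.1,0,0,0],[0.2,0.1,9.8,0.1,0,0,0],[0.2,0.1,9.8,0.1,0,0,0],[0.2,0.1,9.8,0.1,0,0,0],[0.2,0.1,9.8,0.1,0,0,0]]' 40
python3 -m jog '[[0.2,0,0,0,0,0,0],[0.2,0,0,0,0,0,0],[0.2,0,0,0,0,0,0],[0.2,0,0,0,0,0,0]]'
python3 - <<'E'
from h import *
im=capture("wrist");cv2.imwrite("pics/w2.png",im);c=calibration("wrist")
for b in blobs(im,(0,130,70),(7,255,255),2): print(b,onz(c,*b[1],73).round(1))
E
```

```text
t: 2.98
tcp_pos: [464.4, -36.5, 53.2]
tcp_rot: [-1.25, -1.146, 1.147]
ft_force: [-1.3, 1.7, 7.3]
gripper_width: 0.29
t: 3.32
tcp_pos: [464.4, -36.4, 53.7]
tcp_rot: [-1.25, -1.146, 1.147]
ft_force: [-1.7, 0.2, 6.5]
gripper_width: 0.298
([229, 239, 52, 38, 1625], [254.3, 258.0]) [463.2 -36.2  73. ]
([262, 238, 1, 1, 1], [262.0, 238.0]) [452.1 -31.3  73. ]
```

View pics/w2.png

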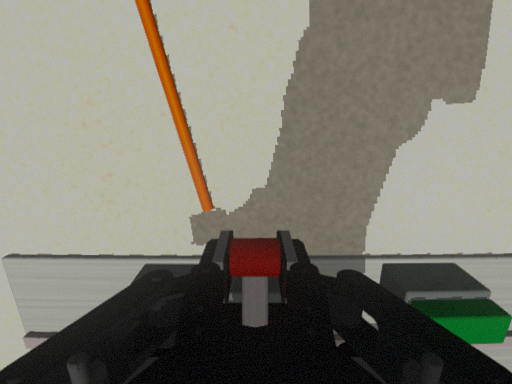

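The bar is held between the pads at opening 0.30 (about 25 mm), and the arm is visible behind it. Next I lift along the arc.

```bash
python3 -m jog '[[0.2,0,-0.5,0,0,0,0],[0.2,0,-1,0.05,0,0,0],[0.2,0,-1.5,0.05,0,0,0],[0.2,0,-2,0,0,0,0],[0.2,0,-2.5,-0.1,0,0,0],[0.2,0,-3,-0.2,0,0,0],[0.2,0,-3,-0.2,0,0,0]]'
python3 -m jog '[[0.2,0,-0.2,-0.05,0,0,0],[0.2,0,-0.4,-0.1,0,0,0],[0.2,0,-0.4,-0.1,0,0,0]]'
python3 - <<'E'
from h import *
im=capture("wrist");c=calibration("wrist");cv2.imwrite("pics/w3.png",im)
for b in blobs(im,(0,130,70),(7,255,255),1): print(b)
t=capture("top");s=capture("scene")
r=(0,150,90),(6,255,255)
ct,cs=calibration("top"),calibration("scene")
for b in blobs(t,*r,1): print("top",b,onz(ct,*b[1],105))
for b in blobs(s,*r,1): print("scene",b, [proj(cs,[466,-37,z]) for z in (70,90,110)])
E
```

```text
t: 3.95
tcp_pos: [465.3, -36.5, 84.3]
tcp_rot: [-1.248, -1.144, 1.148]
ft_force: [-6.2, 0.7, 3.6]
gripper_width: 0.293
t: 4.2
tcp_pos: [466.2, -36.6, 88.6]
tcp_rot: [-1.248, -1.144, 1.148]
ft_force: [-2.0, -0.1, -3.1]
gripper_width: 0.293
([230, 235, 50, 36, 1589], [254.3, 252.9])
```

```bash
python3 -m jog '[[0.2,0,-0.2,-0.05,0,0,0],[0.2,0,-0.4,-0.1,0,0,0],[0.2,0,-0.4,-0.1,0,0,0]]'; python3 -m jog '[[0.2,0,-0.2,-0.05,0,0,0],[0.2,0,-0.4,-0.1,0,0,0],[0.2,0,-0.4,-0.1,0,0,0]]'
python3 - <<'E'
from h import *
im=capture("wrist");c=calibration("wrist");cv2.imwrite("pics/w4.png",np.hstack([cv2.imread("pics/w3.png")[200:384,150:360],im[200:384,150:360]]))
for b in blobs(im,(0,130,70),(7,255,255),1): print(b)
E
```

```text
t: 4.6
tcp_pos: [467.3, -36.7, 92.6]
tcp_rot: [-1.248, -1.144, 1.148]
ft_force: [-1.5, 0.1, -6.2]
gripper_width: 0.294
t: 4.85
tcp_pos: [468.6, -36.8, 97.0]
tcp_rot: [-1.248, -1.145, 1.147]
ft_force: [-1.1, -1.0, -7.0]
gripper_width: 0.295
([230, 232, 50, 37, 1595], [254.0, 250.9])
```

View pics/w4.png

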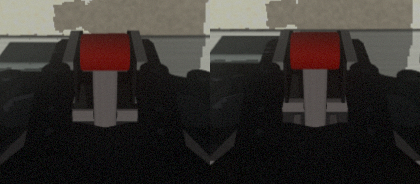

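```bash
python3 -m jog '[[0.2,0,-0.2,0,0,0,0],[0.2,0,-0.4,0,0,0,0],[0.2,0,-0.4,0,0,0,0]]'; python3 -m jog '[[0.2,0,-0.2,0,0,0,0],[0.2,0,-0.4,0,0,0,0],[0.2,0,-0.4,0,0,0,0]]'
python3 - <<'E'
from h import *
im=capture("wrist");print(blobs(im,(0,130,70),(7,255,255),1))
E
```

```text
t: 5.15
tcp_pos: [469.1, -36.9, 100.0]
tcp_rot: [-1.25, -1.145, 1.147]
ft_force: [6.3, -0.4, -29.9]
gripper_width: 0.293
t: 5.4
tcp_pos: [468.8, -36.8, 102.2]
tcp_rot: [-1.25, -1.145, 1.148]
ft_force: [7.6, -0.2, -37.1]
gripper_width: 0.29
[([231, 230, 48, 37, 1528], [254.3, 248.6])]
```

The force jumped at TCP z of about 98, so the pedal is at its upper stop. I'll relax slightly and roll gently along +x of the tool.

```bash
python3 -m jog '[[0.2,0,0.2,0,0,0,0],[0.2,0,0.3,0,0,0,0],[0.2,0.5,0.3,0,0,0,0],[0.2,1.2,0.3,0,0,0,0],[0.2,2.2,0.3,0,0,0,0],[0.2,3.3,0.3,0,0,0,0],[0.2,4.5,0.3,0,0,0,0],[0.2,5.7,0.3,0,0,0,0],[0.2,6.9,0.3,0,0,0,0],[0.2,8.1,0.3,0,0,0,0],[0.2,9.3,0.3,0,0,0,0],[0.2,10,0.3,0,0,0,0]]'
python3 - <<'E'
from h import *
im=capture("wrist");print(blobs(im,(0,130,70),(7,255,255),1))
t=capture("top");ct=calibration("top")
m=cv2.inRange(cv2.cvtColor(t,cv2.COLOR_BGR2HSV),(22,80,120),(35,255,255));x,y,w,h=cv2.boundingRect(m);print("yellow box",x,y,w,h)
print(onz(ct,x,y+h/2,85))
E
```

```text
t: 6.45
tcp_pos: [476.7, 63.9, 99.7]
tcp_rot: [-1.248, -1.145, 1.149]
ft_force: [-6.5, -2.1, 1.7]
gripper_width: 0.289
[([231, 231, 48, 35, 1516], [254.1, 248.6])]
yellow box 206 123 74 55
[650.20091022 158.89191984  85.        ]
```

```bash
python3 -m jog '[[0.2,0.4,0,0,0,0,0],[0.2,0.9,0,0,0,0,0],[0.2,1.4,0,0,0,0,0],[0.2,1.9,0,0,0,0,0],[0.2,2.3,0,0,0,0,0],[0.2,2.6,0,0,0,0,0]]';python3 -m jog '[[0.2,0.2,0,0,0,0,0],[0.2,0.4,0,0,0,0,0],[0.2,0.6,0,0,0,0,0]]'; python3 -m jog '[[0.2,0.2,0,0,0,0,0],[0.2,0.4,0,0,0,0,0]]'
```

```text
t: 7.05
tcp_pos: [479.2, 91.7, 100.4]
tcp_rot: [-1.247, -1.148, 1.149]
ft_force: [-5.2, -0.9, 7.2]
gripper_width: 0.29
t: 7.3
tcp_pos: [479.4, 94.7, 100.4]
tcp_rot: [-1.25, -1.143, 1.15]
ft_force: [-4.4, -16.1, 6.8]
gripper_width: 0.288
t: 7.47
tcp_pos: [479.4, 94.7, 100.4]
tcp_rot: [-1.254, -1.138, 1.152]
ft_force: [-4.0, -17.2, 6.7]
gripper_width: 0.292
```

The tray stalled against the buffer after 131.5 mm of roll, with about 17 N of push. I'll ease off, open and rise, then check.

```bash
python3 -m jog '[[0.2,0,0,0,0,0,0],[0.2,0,0,0,0,0,0],[0.6,0,0,0,0,0,0],[1,0,0,0,0,0,0],[1,0,0,0,0,0,0],[1,0,0,0,0,0,0],[1,0,0,0,0,0,0],[1,0,-1.5,0,0,0,0],[1,0,-4,0,0,0,0],[1,0,-6.5,0,0,0,0],[1,0,-7,0,0,0,0]]'
python3 - <<'E'
from h import *
s=get_obs();c=calibration("wrist");im=capture("wrist");t=capture("top");ct=calibration("top")
cv2.imwrite("pics/w5.png",im)
b=blobs(im,(0,130,70),(7,255,255),1)[0];print(s["tcp_pos"],b,onz(c,*b[1],115).round(1),onz(c,*b[1],110).round(1))
m=cv2.inRange(cv2.cvtColor(t,cv2.COLOR_BGR2HSV),(22,80,120),(35,255,255));print("yellow",cv2.boundingRect(m))
E
```

```text
t: 8.38
tcp_pos: [482.0, 96.0, 173.9]
tcp_rot: [-1.256, -1.143, 1.148]
ft_force: [0.9, 0.2, -0.2]
gripper_width: 1.003
[482.04455622  95.99420886 173.86392061] ([236, 190, 33, 24, 693], [252.3, 201.8]) [476.1  94.6 115. ] [477.7  94.4 110. ]
yellow (197, 123, 73, 54)
```

View pics/w5.png

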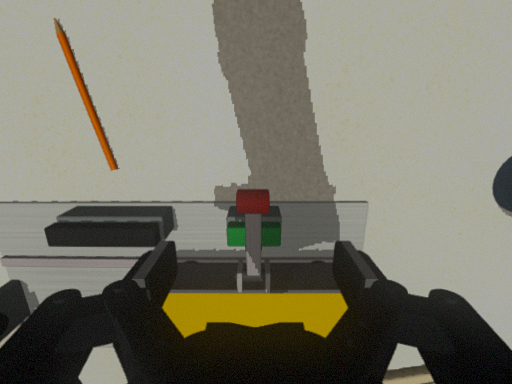

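The wrist view shows the bar at (252,202) still raised, the arm over the green pad, and the tray at the buffer with everything clear. I'll shut the fingers, line up above the bar and tare there.

```bash
python3 -m jog '[[0,-0.15,0,0.6,0,0,0],[0,-0.15,0,0.6,0,0,0],[0,-0.15,0,0.6,0,0,0],[0,-0.15,0.5,0.6,0,0,0],[0,-0.15,1.5,0.6,0,0,0],[0,-0.15,2.5,0.6,0,0,0],[0,-0.15,3.5,0.6,0,0,0],[0,-0.15,4.2,0.6,0,0,0],[0,-0.15,4.5,0.6,0,0,0],[0,-0.15,4.5,0.6,0,0,0],[0,-0.15,4.5,0.6,0,0,0]]'
python3 -m jog '[[0,0,0,0,0,0,0],[0,0,0,0,0,0,0]]'
python3 -m jog '[[0,0,0.3,0,0,0,0],[0,0,0.6,0,0,0,0],[0,0,0.9,0,0,0,0],[0,0,1.2,0,0,0,0],[0,0,1.2,0,0,0,0]]'
```

```text
t: 9.4
tcp_pos: [474.7, 94.5, 126.5]
tcp_rot: [-1.255, -1.141, 1.15]
ft_force: [-0.1, -0.3, -0.3]
gripper_width: -0.0
t: 9.57
tcp_pos: [475.1, 94.5, 126.9]
tcp_rot: [-1.255, -1.142, 1.149]
ft_force: [1.8, -0.6, -0.1]
gripper_width: -0.0
t: 9.98
tcp_pos: [473.8, 94.7, 114.4]
tcp_rot: [-1.253, -1.14, 1.151]
ft_force: [-1.5, 0.3, 2.8]
gripper_width: 0.003
```

```bash
python3 -m jog '[[0,0,0.2,0,0,0,0],[0,0,0.4,0,0,0,0],[0,0,0.6,0,0,0,0],[0,0,0.6,0,0,0,0]]'
python3 -m jog '[[0,0,0.2,0,0,0,0],[0,0,0.4,0,0,0,0],[0,0,0.4,0,0,0,0]]';python3 -m jog '[[0,0,0.2,0,0,0,0],[0,0,0.3,0,0,0,0],[0,0,0.3,0,0,0,0]]'
```

```text
t: 10.32
tcp_pos: [472.4, 94.8, 108.0]
tcp_rot: [-1.251, -1.138, 1.153]
ft_force: [-2.3, -0.1, 3.4]
gripper_width: -0.002
t: 10.57
tcp_pos: [471.6, 94.9, 103.7]
tcp_rot: [-1.25, -1.137, 1.154]
ft_force: [-1.8, 0.6, 3.2]
gripper_width: -0.003
t: 10.82
tcp_pos: [471.0, 95.0, 100.5]
tcp_rot: [-1.249, -1.137, 1.154]
ft_force: [-2.2, 0.8, 4.5]
gripper_width: -0.002
```

Run:
```python
from h import *
im=capture("wrist");cv2.imwrite("pics/w6.png",im[150:384,120:400])
c=calibration("wrist");b=blobs(im,(0,130,70),(7,255,255),1)[0];print(b,get_obs()["ft_force"],get_obs()["tcp_pos"])
print(onz(c,*b[1],95), proj(c,get_obs()["tcp_pos"]))
```

```text
([234, 225, 42, 14, 273], [253.5, 231.2]) [-2.9001612   0.46543304  3.74606908] [471.02541346  94.93955758 100.55708881]
[465.98715489  94.91936053  95.        ] (np.float64(254.17129121556982), np.float64(242.85798056600856))
```

View pics/w6.png

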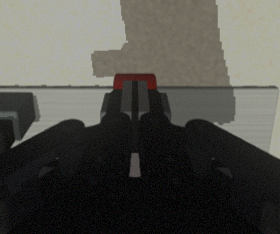

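The fingers sit on the red bar, visible at (254,231) in the full picture, and the pedal is now near level. From here I go down in small steps to feel for the bite.

```bash
for i in 1 2 3; do python3 -m jog '[[0,0,0.1,0,0,0,0],[0,0,0.2,-0.05,0,0,0]]' | grep -E "pos|force"; done
```

```text
tcp_pos: [470.8, 95.0, 98.5]
ft_force: [-5.1, 1.0, 6.7]
tcp_pos: [470.5, 95.0, 96.5]
ft_force: [-4.4, 0.7, 6.6]
tcp_pos: [470.3, 95.0, 94.4]
ft_force: [-4.4, 0.3, 6.3]
```

```bash
for i in 1 2 3; do python3 -m jog '[[0,0,0.1,0,0,0,0],[0,0,0.2,-0.05,0,0,0]]' | grep -E "pos|force"; done
```

```text
tcp_pos: [470.1, 95.0, 92.4]
ft_force: [-5.0, 0.4, 7.0]
tcp_pos: [469.9, 95.0, 90.4]
ft_force: [-3.6, 1.5, 5.5]
tcp_pos: [469.8, 95.0, 88.3]
ft_force: [-5.3, -0.0, 5.5]
```

```bash
for i in 1 2 3; do python3 -m jog '[[0,0,0.1,0,0,0,0],[0,0,0.15,-0.05,0,0,0]]' | grep -E "pos|force"; done
```

```text
tcp_pos: [469.8, 95.1, 86.7]
ft_force: [-4.9, 0.7, 5.6]
tcp_pos: [469.7, 95.0, 85.2]
ft_force: [-3.9, 0.2, 5.6]
tcp_pos: [469.8, 95.0, 83.7]
ft_force: [-3.6, -0.3, 5.7]
```

```bash
for i in 1 2; do python3 -m jog '[[0,0,0.1,0,0,0,0],[0,0,0.15,-0.05,0,0,0]]' | grep -E "pos|force"; done
```

```text
tcp_pos: [469.8, 95.0, 82.1]
ft_force: [-2.9, 0.5, 6.1]
tcp_pos: [469.8, 95.0, 80.5]
ft_force: [-3.8, 1.3, 5.7]
```

```bash
for i in 1 2; do python3 -m jog '[[0,0,0.1,0,0,0,0],[0,0,0.15,-0.05,0,0,0]]' | grep -E "pos|force"; done
```

```text
tcp_pos: [469.9, 95.0, 79.0]
ft_force: [-4.7, 1.4, 6.9]
tcp_pos: [470.0, 95.0, 77.7]
ft_force: [-4.9, 1.0, 9.1]
```

```bash
for i in 1 2; do python3 -m jog '[[0,0,0.1,0,0,0,0]]' | grep -E "pos|force"; done
```

```text
tcp_pos: [470.0, 95.1, 76.9]
ft_force: [-2.5, -1.0, 10.1]
tcp_pos: [470.1, 95.1, 76.3]
ft_force: [-3.7, 0.3, 11.2]
```

```bash
for i in 1 2; do python3 -m jog '[[0,0,0.1,0,0,0,0]]' | grep -E "pos|force"; done
```

```text
tcp_pos: [470.2, 95.1, 75.8]
ft_force: [-3.5, -0.7, 12.4]
tcp_pos: [470.2, 95.1, 75.3]
ft_force: [-4.4, -0.0, 13.0]
```

```bash
python3 -m jog '[[0,0,0.1,0,0,0,0]]' | grep -E "pos|force";  python3 -m jog '[[0,0,0.05,0,0,0,0],[0,0,0.05,0,0,0,0]]' | grep -E "pos|force"
```

```text
tcp_pos: [470.3, 95.0, 74.8]
ft_force: [-4.6, 0.5, 13.6]
tcp_pos: [470.3, 95.0, 74.8]
ft_force: [-3.4, -0.6, 11.5]
```

The bite was felt at about z 79 and the peak press was 13.6 N, within the 12–16 N window. Letting go straight up.

```bash
python3 -m jog '[[0,0,-0.3,0,0,0,0],[0,0,-1,0,0,0,0],[0,0,-3,0,0,0,0],[0,0,-6,0,0,0,0],[0,0,-9,0,0,0,0],[0,0,-10,0,0,0,0],[0,0,-10,0,0,0,0],[0,0,-10,0,0,0,0]]'
python3 - <<'E'
from h import *
s=get_obs();c=calibration("wrist");im=capture("wrist");t=capture("top");ct=calibration("top")
cv2.imwrite("pics/w7.png",im)
b=blobs(im,(0,130,70),(7,255,255),1)[0];print(s["ft_force"],b,onz(c,*b[1],70).round(1))
m=cv2.inRange(cv2.cvtColor(t,cv2.COLOR_BGR2HSV),(22,80,120),(35,255,255));print("yellow",cv2.boundingRect(m))
E
```

```text
t: 14.28
tcp_pos: [472.7, 95.7, 175.0]
tcp_rot: [-1.239, -1.128, 1.16]
ft_force: [-0.4, 0.0, -0.7]
gripper_width: 0.0
[-0.40471809  0.02323895 -0.65607051] ([241, 187, 27, 19, 456], [254.4, 195.9]) [474.  95.  70.]
yellow (197, 123, 73, 54)
```

View pics/w7.png

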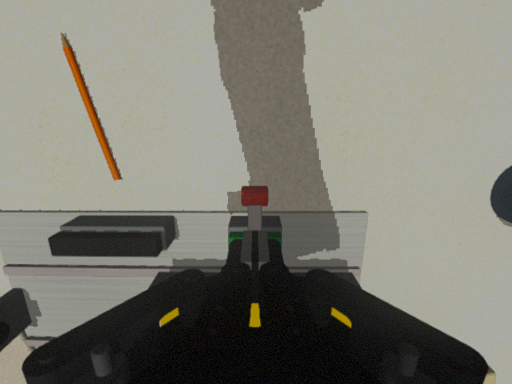

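The view shows the pedal down, with the bar at (254,196) and smaller than before. The foot is over the green pad, the tray is still home and the pencil is untouched. Handing in.

```bash
python3 -c "
from bench import *
finish_job()"
```

```text
the job is handed in; nothing more can be done
```

I handed the job in at about 14 s of the 48 s; no verdict came back, so the result rests on my own checks below.

**What I did:**
- **Release:** I pinched the red bar by its ends and lifted it until the force jumped at the upper stop. I pulled on to about 37 N there, and the bar slipped a few mm in the grip.
- **Roll:** I rolled the tray 131.5 mm at about 0.15 m/s until it stalled against the buffer, pushing about 17 N.
- **Press:** I pressed the bar down with shut fingers. Moving resistance was about 6 N, and I felt the bite at a tip height of about 79 mm. I stopped at a peak of 13.6 N and rose clear.

**Last checks:**
- **Tray:** the top camera shows it in the same place before and after pressing, at the buffer.
- **Pedal:** the wrist camera shows it still down on the green pad.
- **Arm:** it touches nothing, with a wrist force of about 0.7 N.
- **Bystanders:** the pencil looks untouched. I went nowhere near the mug or stapler, but did not measure either again.
- **Foot force:** I could not measure it. From the press and the hinge friction I estimate 17–20 N on the pad, inside the 10–36 N limits.

One reading looked off: just above level, pressing read only 3–4 N where I expected 7 N. Those were taken with the arm holding still; readings while moving were 5.5–7 N.

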